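# Set the pipe risers on the jig bar for a sloping handrail

### The arm

A 6-joint arm with a two-finger parallel gripper is mounted at the origin on the work surface. World frame = base frame: x ahead of the robot, y to its left, z up, the work surface at z = 0. Lengths are in m, angles in rad, forces in N, time in s.
With the tool pointing down it reaches from about 0.35 to 0.85 m from the base axis. Payload 8.1 kg.
Tool frame: the origin (TCP) lies at the very end of the fingers, on their centre line; the grasp point (between the pads) lies 19 mm behind it (robot.pinch_z is the distance from the TCP to the grasp point, in m); y points along the fingers, x is the direction in which the jaws open and shut, and the axes are right-handed (so a half turn about y gives the same grasp; the last joint's range is limited). The gripper opens to 93 mm and grips with 3 to 60 N. Pads are 15 mm wide; open, the fingers measure 128 mm over their backs; the gripper's body (75 mm by 188 mm) begins 65 mm behind the grasp point.
Start: joints at [1.205, 0.13, 1.488, -0, 1.523, -0.085], TCP at [0.166, 0.577, 0.219] pointing down, gripper open.
Joint ranges: [-2.96, 2.96], [-0.89, 2.26], [0.02, 2.5], [-1.34, 4.48], [0, 2.73], [-2.66, 2.66]. Speed limits (rad/s): [2.39, 2.39, 2.79, 3.14, 3.14, 3.14].

### API

Orientations are given as a rotation vector (axis times angle).
In Python, from plant import robot gives the robot as it stands.
- The arm moves only by the shell command python3 -m inch 'ROWS' [FORCE]. ROWS is JSON, a list of rows, each a list of 5 numbers: the closure, from -1 (fully open) to 1 (shut), then the shift along the world's x, y, z in m, then the turn about the world's z in rad. A call has 1 to 8 rows; each row is the pose to reach, as a shift and turn from the pose measured when the call began; what a row does not reach only later rows make up. A row lasts 1/8 s, in which the tool goes at most 62.5 mm and 10.7 degrees, less where a joint would pass 70% of its speed; a pose out of reach is approached as far as the arm can. A call with a gripper value outside its range is refused whole. The fingers move at their own pace and stop on an object; FORCE is the grip in N (left out, the last holds). Time passes only in rows, so rows that repeat a pose let the fingers close. It gives the time, the measured TCP pose, the force and the opening at its end, in the units of the state.
- robot.read_state(): the state, without advancing time (a new reading comes with each control period).
- robot.read_camera(name): name is "side" or "top"; returns a dict with "color" (420x560x3 uint8, red, green, blue), "mtx" (3x3 intrinsics, pixels), "dist_coeffs" ([k1, k2, p1, p2, k3] as OpenCV has them; the pictures are not rectified), "R" (3x3) and "t" (3): a world point X has camera coordinates R X + t. Camera axes: x right, y down, z forward; pixel columns grow to the right and rows downward; lengths in m; the calibration is good to about 2 mm. A picture is of the moment at which its call begins. There is no depth.
- robot.close_job(): hands the job in, once; it reports no verdict.
The state is a dict: "t": time; "q": joint angles; "dq": joint speeds; "joint_torque": joint torques, N m; "tool_pos": TCP position; "orientation": TCP orientation; "force": force on the tool from outside, world axes, zero at the start; "wrist_torque": the same for the moment, N m; "opening": finger opening in m.
Only numpy, scipy, OpenCV 4.12 (cv2) and the standard library are available. Lean on these libraries where they do the work, as an engineer would, in place of code of your own. Each camera call takes 0.05 s, during which the arm holds its last target. There are 200 camera calls.

### The job

Set up the bar so that a handrail tube can lie on it at its slope: stand the four V-head risers on the four white stations in order of height, the lowest at the station next to the red stop and each one taller than the last going away from it. Centre each on its cross with its V running along the bar, all upright; do not tip a riser over on the way, and leave the grinder where it lies.

Things in the scene. Friction and masses are not known exactly. Their poses are not given: they have to be found in the camera images.
- riser_45: The lowest of four loose pipe risers, 45 mm high: blue base plate 56 x 56 x 8 mm, blue column 32 mm across, steel V-block head on top, 28 mm tall, 46 mm along its x by 32 mm along its y, flat upright sides to grip; dark V groove 36 mm wide, 18 mm deep along y. Origin: centre of the base's underside, z up. 0.3 to 0.75 kg. Starts upright on the table, yaw within 30 degrees.
- riser_70: The second lowest of four loose pipe risers, 70 mm high: blue base plate 56 x 56 x 8 mm, blue column 32 mm across, steel V-block head on top, 28 mm tall, 46 mm along its x by 32 mm along its y, flat upright sides to grip; dark V groove 36 mm wide, 18 mm deep along y. Origin: centre of the base's underside, z up. 0.3 to 0.75 kg. Starts upright on the table, yaw within 30 degrees.
- riser_95: The second tallest of four loose pipe risers, 95 mm high: blue base plate 56 x 56 x 8 mm, blue column 32 mm across, steel V-block head on top, 28 mm tall, 46 mm along its x by 32 mm along its y, flat upright sides to grip; dark V groove 36 mm wide, 18 mm deep along y. Origin: centre of the base's underside, z up. 0.3 to 0.75 kg. Starts upright on the table, yaw within 30 degrees.
- riser_120: The tallest of four loose pipe risers, 120 mm high: blue base plate 56 x 56 x 8 mm, blue column 32 mm across, steel V-block head on top, 28 mm tall, 46 mm along its x by 32 mm along its y, flat upright sides to grip; dark V groove 36 mm wide, 18 mm deep along y. Origin: centre of the base's underside, z up. 0.3 to 0.75 kg. Starts upright on the table, yaw within 30 degrees.
- mark_a: One of four stations drawn in white on a dark steel bar (90 x 600 mm, 12 mm thick, fixed on the table): first from the robot's left (+y). 68 mm square outline with a cross in the middle; stations 90 mm apart in line along the bar. Origin: the cross, on the bar's top face (12 mm above the table); x across, y along the bar.
- mark_b: One of four stations drawn in white on a dark steel bar (90 x 600 mm, 12 mm thick, fixed on the table): second from the left. 68 mm square outline with a cross in the middle; stations 90 mm apart in line along the bar. Origin: the cross, on the bar's top face (12 mm above the table); x across, y along the bar.
- mark_c: One of four stations drawn in white on a dark steel bar (90 x 600 mm, 12 mm thick, fixed on the table): third from the left. 68 mm square outline with a cross in the middle; stations 90 mm apart in line along the bar. Origin: the cross, on the bar's top face (12 mm above the table); x across, y along the bar.
- mark_d: One of four stations drawn in white on a dark steel bar (90 x 600 mm, 12 mm thick, fixed on the table): last, at the right (-y). 68 mm square outline with a cross in the middle; stations 90 mm apart in line along the bar. Origin: the cross, on the bar's top face (12 mm above the table); x across, y along the bar.
- stop: Red end stop, fixed on either end of the bar 115 mm beyond the last station, upright plate 80 mm high over the bar. Origin: centre of its underside on the bar's top. On the bar's other end, as far off, is a fixed screw clamp: post 150 mm high, 80 mm off the bar's centre line on the far side, arm and spindle (115 mm high) over the bar.
- grinder: Angle grinder lying on the table at the left, 280 mm long, 70 mm high, 1.9 kg, loose; leave it there. Origin: on the table under its middle, x towards its disc. Also about: a chipping hammer and yellow magnetic square (right), a face shield (near right) and a tube on blocks (beyond the bar, x about 0.9), all clear of the work.
Not all that is in view belongs to the job. Leave any turquoise or yellow look-alike of the riser_95 alone.

How it is judged:
At the end, for the whole second after the job is handed in: All four risers stand upright and still on the stations, heights 45, 70, 95, 120 mm in this order from the station next to the red stop, each within 12 mm of its cross and its V within 12 degrees of the bar's line; the grinder has not been moved by more than 20 mm (((horizontal distance between stop and mark_a below 0.2 m and distance between riser_45 and mark_a below 0.012 m and angle between the y axis of riser_45 and the y axis of mark_a, either way round below 0.21 rad and distance between riser_70 and mark_b below 0.012 m and angle between the y axis of riser_70 and the y axis of mark_b, either way round below 0.21 rad and distance between riser_95 and mark_c below 0.012 m and angle between the y axis of riser_95 and the y axis of mark_c, either way round below 0.21 rad and distance between riser_120 and mark_d below 0.012 m and angle between the y axis of riser_120 and the y axis of mark_d, either way round below 0.21 rad) or (horizontal distance between stop and mark_d below 0.2 m and distance between riser_45 and mark_d below 0.012 m and angle between the y axis of riser_45 and the y axis of mark_d, either way round below 0.21 rad and distance between riser_70 and mark_c below 0.012 m and angle between the y axis of riser_70 and the y axis of mark_c, either way round below 0.21 rad and distance between riser_95 and mark_b below 0.012 m and angle between the y axis of riser_95 and the y axis of mark_b, either way round below 0.21 rad and distance between riser_120 and mark_a below 0.012 m and angle between the y axis of riser_120 and the y axis of mark_a, either way round below 0.21 rad)) and angle between each of riser_45, riser_70, riser_95, riser_120's own z axis and vertical below 0.06 rad and linear speed of each of riser_45, riser_70, riser_95, riser_120 below 0.02 m/s and angular speed of each of riser_45, riser_70, riser_95, riser_120 below 0.2 rad/s and distance of grinder from where it was at the start of the episode below 0.02 m); the robot touches nothing.
It fails at once if a riser was tipped over (angle between any of riser_45, riser_70, riser_95, riser_120's own z axis and vertical above 0.7 rad).
It fails at once if the grinder was pushed away (distance of grinder from where it was at the start of the episode above 0.02 m).
It also fails if it takes over 102 s, if anything falls off the work surface, if the arm or the gripper's body presses on something with over 40 N, if the wrist force passes 120 N, or if a joint passes its speed limit or range.

## Working session

There is one attempt and no reset: what is moved stays moved. The work goes in short steps, Python scripts to look and compute and a shell command to move; the robot and the scene stay as the last step left them, time stands still between calls to the robot, and variables do not carry over. Pictures are saved under pics/ and viewed, about 12 in all and at most 16, crops included, and the job is handed in when it is done.

```bash
ls; mkdir -p pics; python3 - <<'E'
from plant import robot
import cv2
for n in("top","side"):
    c=robot.read_camera(n); cv2.imwrite(f"pics/{n}0.png",cv2.cvtColor(c["color"],cv2.COLOR_RGB2BGR))
    print(n,c["mtx"].round(1).tolist() if hasattr(c["mtx"],'round') else c["mtx"],c["dist_coeffs"],c["R"],c["t"])
s=robot.read_state();print(s["t"],s["tool_pos"],s["orientation"],s["opening"],robot.pinch_z)
E
```

```text
pics
top [[482.6, 0.0, 283.1], [0.0, 482.6, 212.8], [0.0, 0.0, 1.0]] [-0.06320292  0.          0.          0.          0.        ] [[ 0.02552849 -0.99946229  0.02057733]
 [-0.98562691 -0.02860303 -0.16649761]
 [ 0.16699666 -0.01603114 -0.98582712]] [0.09032624 0.50962424 1.30750866]
side [[489.2, 0.0, 280.9], [0.0, 489.2, 207.2], [0.0, 0.0, 1.0]] [-0.00853197  0.          0.          0.          0.        ] [[ 0.98983373 -0.14162458 -0.01310218]
 [-0.10219337 -0.64411153 -0.75807443]
 [ 0.09892271  0.7517066  -0.65203642]] [-0.46107378  0.13973288  0.96502604]
0.1 [0.16608319 0.57603351 0.21771545] [-1.32997189 -0.99888772  1.00119177] 0.09293028187338878 0.0188
```

View pics/top0.png

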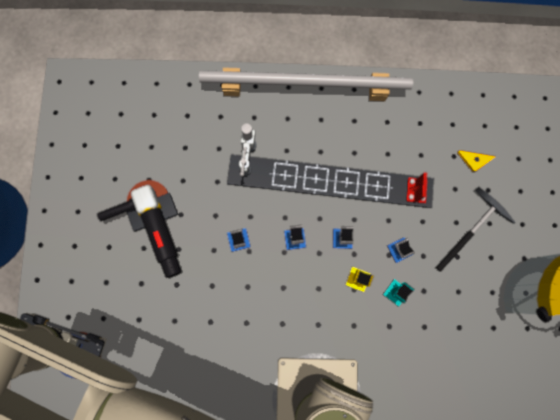

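View pics/side0.png

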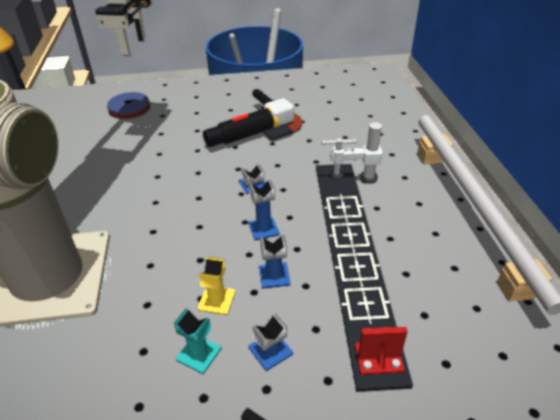

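```bash
python3 - <<'E'
from plant import robot
from scipy.spatial.transform import Rotation as R
print(R.from_rotvec(robot.read_state()["orientation"]).as_matrix().round(3))
E
```

```text
[[ 0.277 -0.001 -0.961]
 [ 0.961 -0.002  0.277]
 [-0.002 -1.     0.   ]]
```

```bash
cat > h.py <<'E'
import numpy as np, cv2
from plant import robot
def cam(n):
    c=robot.read_camera(n); return c
def ray(c,uv):
    p=cv2.undistortPoints(np.array(uv,float).reshape(-1,1,2),c["mtx"],c["dist_coeffs"]).reshape(-1,2)
    d=np.c_[p,np.ones(len(p))]@np.array(c["R"]); o=-np.array(c["R"]).T@np.array(c["t"]); return o,d
def plane(c,uv,z):
    o,d=ray(c,uv); return o+d*((z-o[2])/d[:,2])[:,None]
def proj(c,X):
    return cv2.projectPoints(np.array(X,float).reshape(-1,3),cv2.Rodrigues(np.array(c["R"]))[0],np.array(c["t"]),c["mtx"],c["dist_coeffs"])[0].reshape(-1,2)
def crop(c,u,v,w,h,k):
    im=cv2.cvtColor(c["color"],cv2.COLOR_RGB2BGR)[v:v+h,u:u+w]
    return cv2.resize(im,None,fx=k,fy=k,interpolation=cv2.INTER_CUBIC)
E
python3 - <<'E'
from h import *
t=cam("top");s=cam("side")
print(ray(t,[[0,0]])[0],ray(s,[[0,0]])[0])
m=plane(t,[[285,175],[316,179],[347,183],[377,186]],.012);print(m.round(3))
print(plane(s,[[344,207],[351,236],[358,267],[366,303]],.012).round(3))
a=crop(t,222,220,200,40,4)
b=np.hstack([crop(s,220,155,100,140,4)[:440],crop(s,220,300,100,75,4)[:300].repeat(1,0) if 0 else np.pad(crop(s,220,300,100,75,4),((0,140),(0,0),(0,0)))])
cv2.imwrite("pics/z1.png",np.vstack([a,b]))
for c,n in((t,"top"),(s,"side")):
    hsv=cv2.cvtColor(c["color"],cv2.COLOR_RGB2HSV)
    mk=cv2.inRange(hsv,(100,120,50),(125,255,255))
    cs,_=cv2.findContours(mk,cv2.RETR_EXTERNAL,cv2.CHAIN_APPROX_NONE)
    for k in cs:
        A=cv2.contourArea(k)
        if 20<A<3000:
            r=cv2.minAreaRect(k); print(n,A,cv2.boxPoints(r).round(1).tolist())
            if n=="top": print("  base box @8mm",plane(c,cv2.boxPoints(r),.008)[:,:2].round(3).tolist())
E
```

```text
[0.28164389 0.12581532 1.37197005] [ 0.37520317 -0.70071226  0.72911898]
[[ 0.623  0.101  0.012]
 [ 0.614  0.011  0.012]
 [ 0.605 -0.079  0.012]
 [ 0.599 -0.167  0.012]]
[[ 0.624  0.104  0.012]
 [ 0.616  0.011  0.012]
 [ 0.608 -0.076  0.012]
 [ 0.6   -0.164  0.012]]
top 117.0 [[386.79998779296875, 245.60000610351562], [402.79998779296875, 237.60000610351562], [411.20001220703125, 254.39999389648438], [395.20001220703125, 262.3999938964844]]
  base box @8mm [[0.426, -0.195], [0.451, -0.242], [0.403, -0.265], [0.379, -0.219]]
top 117.0 [[284.29998779296875, 230.39999389648438], [303.1000061035156, 228.3000030517578], [305.20001220703125, 246.89999389648438], [286.29998779296875, 249.0]]
  base box @8mm [[0.462, 0.099], [0.47, 0.045], [0.417, 0.038], [0.409, 0.092]]
top 124.0 [[333.0, 229.0], [351.0, 229.0], [351.0, 247.0], [333.0, 247.0]]
  base box @8mm [[0.47, -0.04], [0.471, -0.092], [0.42, -0.092], [0.418, -0.041]]
top 133.0 [[227.0, 233.0], [245.39999389648438, 228.39999389648438], [249.8000030517578, 246.3000030517578], [231.5, 250.89999389648438]]
  base box @8mm [[0.45, 0.262],
[... 353 characters left out ...]
e 610.0 [[248.0, 346.0], [275.70001220703125, 327.5], [292.6000061035156, 352.8999938964844], [264.8999938964844, 371.3999938964844]]
side 624.5 [[258.79998779296875, 260.79998779296875], [286.5, 257.70001220703125], [289.5, 284.29998779296875], [261.70001220703125, 287.3999938964844]]
side 599.0 [[243.5, 208.5], [267.5, 200.5], [278.5, 233.5], [254.5, 241.5]]
side 46.0 [[253.6999969482422, 184.10000610351562], [264.20001220703125, 180.60000610351562], [266.1000061035156, 186.3000030517578], [255.60000610351562, 189.8000030517578]]
side 37.0 [[237.39999389648438, 181.1999969482422], [240.6999969482422, 178.39999389648438], [250.0, 189.39999389648438], [246.8000030517578, 192.10000610351562]]
```

View pics/z1.png

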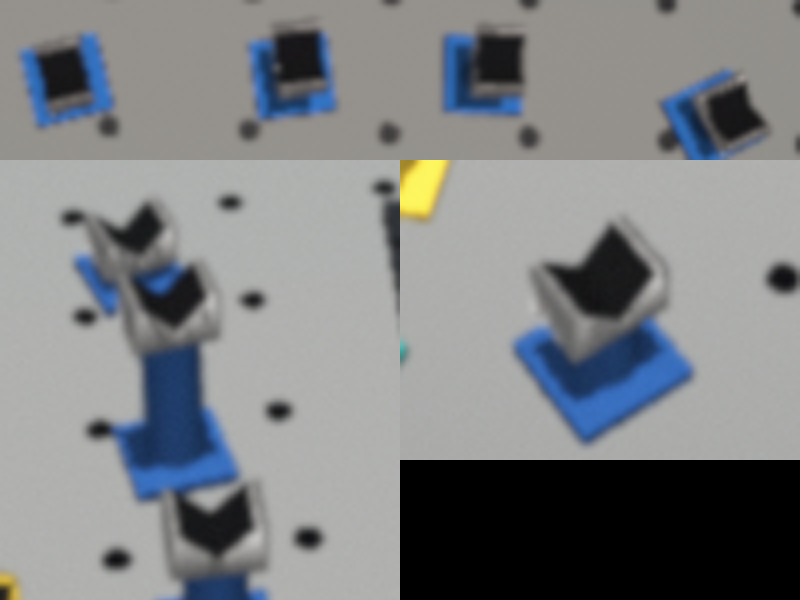

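```bash
python3 - <<'E'
from h import *
t=cam("top");s=cam("side")
for n,x,y in(("P1",.432,.2285),("P2",.4395,.0685),("P3",.445,-.066),("P4",.415,-.230)):
    print(n,"base side px",proj(s,[x,y,.008]).round(1).tolist())
    for H in(.045,.07,.095,.12): print(H,"top",proj(t,[x,y,H-.008]).round(1).tolist(),"side",proj(s,[x,y,H-.008]).round(1).tolist())
for c in(t,s):
    g=c["color"].max(2); cs,_=cv2.findContours((g<45).astype(np.uint8),cv2.RETR_EXTERNAL,cv2.CHAIN_APPROX_NONE)
    print([(cv2.contourArea(k),np.round(cv2.minAreaRect(k)[0],1).tolist()) for k in cs if 70<cv2.contourArea(k)<500])
E
```

```text
P1 base side px [[253.4, 183.1]]
0.045 top [[237.6, 238.4]] side [[252.8, 173.4]]
0.07 top [[237.0, 237.4]] side [[252.2, 164.8]]
0.095 top [[236.3, 236.3]] side [[251.7, 156.0]]
0.12 top [[235.6, 235.2]] side [[251.1, 146.8]]
P2 base side px [[264.2, 227.9]]
0.045 top [[295.3, 237.4]] side [[263.7, 217.9]]
0.07 top [[295.7, 236.3]] side [[263.3, 208.9]]
0.095 top [[296.1, 235.2]] side [[262.9, 199.7]]
0.12 top [[296.6, 234.1]] side [[262.4, 190.2]]
P3 base side px [[275.0, 274.2]]
0.045 top [[343.4, 236.7]] side [[274.7, 264.0]]
0.07 top [[344.7, 235.7]] side [[274.4, 254.9]]
0.095 top [[346.1, 234.5]] side [[274.1, 245.5]]
0.12 top [[347.5, 233.4]] side [[273.8, 235.8]]
P4 base side px [[270.3, 348.5]]
0.045 top [[401.7, 248.9]] side [[269.9, 338.5]]
0.07 top [[404.0, 248.1]] side [[269.4, 329.6]]
0.095 top [[406.5, 247.2]] side [[269.0, 320.2]]
0.12 top [[409.1, 246.3]] side [[268.5, 310.5]]
[(92.0, [345.4, 388.8]), (113.5, [89.4, 337.9]), (85.0, [36.3, 319.7]), (175.0, [12.3, 321.5]), (110.5, [542.9, 314.2]), (95.0, [403.6, 291.5]), (75.5, [363.5, 278.5]), (77.5, [404.7, 247.9]), (73.5, [237.5, 238.0]), (222.0, [455.8, 252.2]), (82.0, [346.0, 234.0]), (79.0, [296.5, 234.0]), (259.0, [116.1, 211.7])]
[(103.5, [252.0, 414.5]), (227.5, [271.0, 329.1]), (242.0, [189.4, 323.2]), (140.0, [213.1, 267.2]), (116.5, [273.5, 245.9]), (81.5, [260.3, 96.3]), (363.0, [14.9, 67.1]), (75.0, [136.3, 25.5]), (140.5, [119.5, 9.1])]
```

```bash
python3 -m inch '[[-0.5,0.266,-0.348,0,-1.01],[-0.5,0.266,-0.348,0,-1.01],[-0.5,0.266,-0.348,0,-1.01],[-0.5,0.266,-0.348,0,-1.01],[-0.5,0.266,-0.348,0,-1.01],[-0.5,0.266,-0.348,0,-1.01],[-0.5,0.266,-0.348,0,-1.01],[-0.5,0.266,-0.348,0,-1.01]]' 30; cat >> h.py <<'E'
def st(x=None,y=None,z=None,yaw=None):
    from scipy.spatial.transform import Rotation as R
    s=robot.read_state(); X=R.from_rotvec(s["orientation"]).as_matrix()[:,0]; a=np.arctan2(X[1],X[0]); p=np.array(s["tool_pos"])
    print("t",round(s["t"],2),"tcp",p.round(4),"yaw",round(np.degrees(a),1),"F",np.round(s["force"],1),"open",round(s["opening"],4),"q",np.round(s["q"],2))
    if x is not None: print("need",(np.array([x,y,z])-p).round(4),"turn",round(np.radians(yaw)-a,3))
E
python3 -c "from h import *;st(.432,.2285,.018,16)"
```

```text
t: 1.3
tool_pos: [0.4343, 0.2248, 0.2183]
orientation: [-1.561, -0.215, 0.215]
force: [-0.9, 0.7, -0.5]
opening: 0.0697
t 1.3 tcp [0.4343 0.2248 0.2183] yaw 15.7 F [-0.9  0.7 -0.5] open 0.0697 q [ 0.37 -0.17  1.79 -0.    1.53  0.1 ]
need [-0.0023  0.0037 -0.2003] turn 0.005
```

```bash
python3 -m inch '[[-0.5,-0.002,0.004,-0.05,0.005],[-0.5,-0.002,0.004,-0.11,0.005],[-0.5,-0.002,0.004,-0.15,0.005],[-0.5,-0.002,0.004,-0.18,0.005],[-0.5,-0.002,0.004,-0.2,0.005],[-0.5,-0.002,0.004,-0.2,0.005]]'; python3 -c "
from h import *;st(.432,.2285,.018,16)
c=cam('top');d=cam('side')
cv2.imwrite('pics/g1.png',np.hstack([crop(c,190,190,100,100,4),crop(d,200,120,100,100,4)]))"
```

```text
t: 2.05
tool_pos: [0.43, 0.2291, 0.0166]
orientation: [-1.561, -0.217, 0.223]
force: [-0.1, 0.8, -0.3]
opening: 0.0698
t 2.05 tcp [0.43   0.2291 0.0166] yaw 16.0 F [-0.1  0.8 -0.3] open 0.0698 q [ 0.38  0.03  1.98 -0.    1.13  0.11]
need [ 0.002  -0.0006  0.0014] turn -0.001
```

View pics/g1.png

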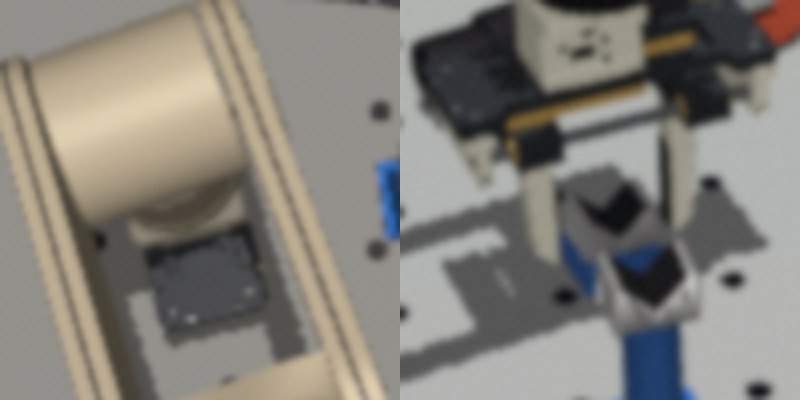

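The side view shows the fingers straddling the 45 mm head, at about (545,210) and (680,170) in the crop, with none touching the neighbour. I'm closing the gripper and lifting.

```bash
python3 -m inch '[[1,0,0,0,0],[1,0,0,0,0],[1,0,0,0,0],[1,0,0,0,0],[1,0,0,0.03,0],[1,0,0,0.09,0],[1,0,0,0.15,0],[1,0,0,0.17,0]]' 30;  python3 -c "
from h import *;st(.599,-.167,.19,-5.1)"
```

```text
t: 3.15
tool_pos: [0.4338, 0.2302, 0.193]
orientation: [-1.559, -0.224, 0.215]
force: [-0.5, -0.2, -5.1]
opening: 0.0455
t 3.15 tcp [0.4338 0.2302 0.193 ] yaw 16.0 F [-0.5 -0.2 -5.1] open 0.0455 q [ 0.38 -0.16  1.82 -0.    1.47  0.1 ]
need [ 0.1652 -0.3972 -0.003 ] turn -0.368
```

```bash
python3 -m inch '[[1,0.165,-0.397,0,-0.368],[1,0.165,-0.397,0,-0.368],[1,0.165,-0.397,0,-0.368],[1,0.165,-0.397,0,-0.368],[1,0.165,-0.397,0,-0.368],[1,0.165,-0.397,0,-0.368],[1,0.165,-0.397,0,-0.368],[1,0.165,-0.397,0,-0.368]]';  python3 -c "
from h import *;st(.599,-.167,.030,-5.1)"
```

```text
t: 4.15
tool_pos: [0.5983, -0.1707, 0.1906]
orientation: [-1.57, 0.071, -0.075]
force: [-0.0, 1.9, -5.7]
opening: 0.0459
t 4.15 tcp [ 0.5983 -0.1707  0.1906] yaw -5.3 F [-0.   1.9 -5.7] open 0.0459 q [-0.36  0.2   1.46  0.    1.48 -0.27]
need [ 0.0007  0.0037 -0.1606] turn 0.004
```

```bash
python3 -m inch '[[1,0.001,0.004,-0.05,0.004],[1,0.001,0.004,-0.1,0.004],[1,0.001,0.004,-0.135,0.004],[1,0.001,0.004,-0.145,0.004],[1,0.001,0.004,-0.152,0.004],[1,0.001,0.004,-0.152,0.004]]';  python3 -c "
from h import *;st(.599,-.167,.0295,-5.1)
d=cam('side')
cv2.imwrite('pics/p1.png',crop(d,290,230,150,140,4))"
```

```text
t: 4.9
tool_pos: [0.6002, -0.1668, 0.0399]
orientation: [-1.571, 0.066, -0.073]
force: [0.7, 0.1, -3.6]
opening: 0.0454
t 4.9 tcp [ 0.6002 -0.1668  0.0399] yaw -5.1 F [ 0.7  0.1 -3.6] open 0.0454 q [-0.35  0.33  1.59  0.    1.21 -0.26]
need [-0.0012 -0.0002 -0.0104] turn -0.0
```

View pics/p1.png

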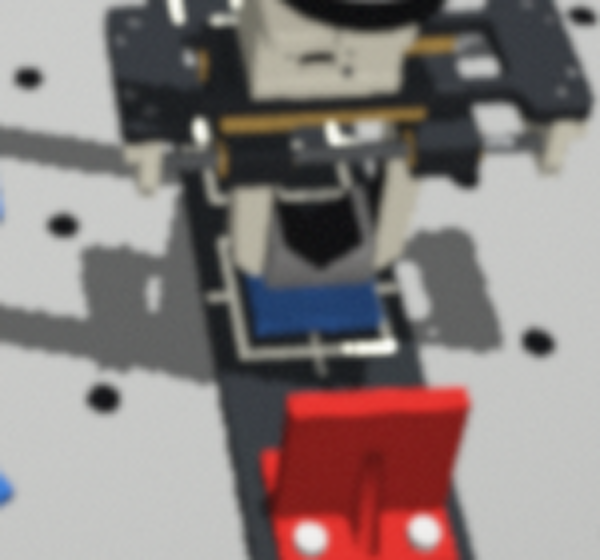

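The base sits square inside station d's outline, (250,280)–(385,330) in the crop. I'm lowering it and releasing.

```bash
python3 -m inch '[[1,-0.001,0,-0.006,0],[1,-0.001,0,-0.009,0],[1,-0.001,0,-0.011,0],[1,-0.001,0,-0.011,0]]';python3 -m inch '[[-0.5,0,0,0,0],[-0.5,0,0,0,0],[-0.5,0,0,0,0],[-0.5,0,0,0.04,0],[-0.5,0,0,0.1,0],[-0.5,0,0,0.16,0],[-0.5,0,0,0.18,0]]';  python3 -c "
from h import *;st(.4395,.0685,.21,8.4)"
```

```text
t: 5.45
tool_pos: [0.6002, -0.1672, 0.0317]
orientation: [-1.571, 0.065, -0.075]
force: [-4.9, 3.0, 9.8]
opening: 0.046
t: 6.32
tool_pos: [0.6024, -0.168, 0.2172]
orientation: [-1.574, 0.059, -0.081]
force: [-0.2, -0.4, -0.0]
opening: 0.0702
t 6.33 tcp [ 0.6024 -0.168   0.2172] yaw -5.1 F [-0.2 -0.4 -0. ] open 0.0702 q [-0.35  0.18  1.43  0.    1.51 -0.27]
need [-0.1629  0.2365 -0.0072] turn 0.235
```

```bash
python3 -m inch '[[-0.5,-0.163,0.236,0,0.235],[-0.5,-0.163,0.236,0,0.235],[-0.5,-0.163,0.236,0,0.235],[-0.5,-0.163,0.236,0,0.235],[-0.5,-0.163,0.236,0,0.235],[-0.5,-0.163,0.236,0,0.235],[-0.5,-0.163,0.236,0,0.235]]';  python3 -c "
from h import *;st(.4395,.0685,.092,8.4)
d=cam('side')
cv2.imwrite('pics/c1.png',crop(d,290,180,130,200,3))"
```

```text
t: 7.2
tool_pos: [0.4396, 0.0675, 0.2168]
orientation: [-1.571, -0.126, 0.104]
force: [0.1, -1.5, -0.3]
opening: 0.0696
t 7.2 tcp [0.4396 0.0675 0.2168] yaw 8.4 F [ 0.1 -1.5 -0.3] open 0.0696 q [ 0.04 -0.32  1.91 -0.    1.53 -0.11]
need [-1.000e-04  1.000e-03 -1.248e-01] turn 0.0
```

View pics/c1.png

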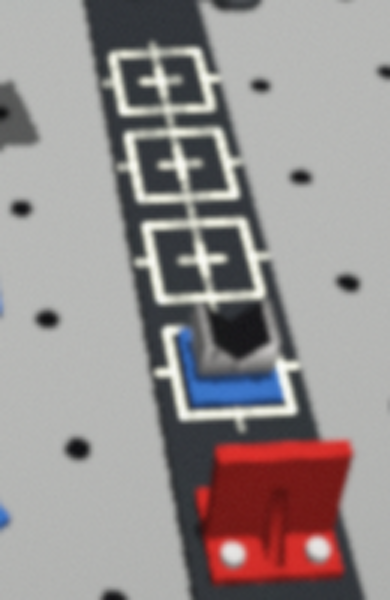

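The 45 mm riser stands upright and centred in its outline, with the base at (185–283, 330–405) in the crop. Next is the 120.

```bash
python3 -m inch '[[-0.5,0,0.001,-0.05,0],[-0.5,0,0.001,-0.09,0],[-0.5,0,0.001,-0.115,0],[-0.5,0,0.001,-0.125,0],[-0.5,0,0.001,-0.125,0],[-0.5,0,0.001,-0.125,0]]'; python3 -c "from h import *;st()"; python3 -m inch '[[1,0,0,0,0],[1,0,0,0,0],[1,0,0,0,0],[1,0,0,0,0],[1,0,0,0.02,0],[1,0,0,0.05,0],[1,0,0,0.075,0],[1,0,0,0.075,0]]' 30;  python3 -c "
from h import *;st(.623,.102,.165,-5.1)"
```

```text
t: 8.0
tool_pos: [0.4409, 0.068, 0.0931]
orientation: [-1.571, -0.126, 0.102]
force: [-0.3, -0.6, 0.5]
opening: 0.0696
t 8.0 tcp [0.4409 0.068  0.0931] yaw 8.3 F [-0.3 -0.6  0.5] open 0.0696 q [ 0.04 -0.22  2.06 -0.    1.28 -0.1 ]
t: 9.0
tool_pos: [0.4419, 0.0681, 0.1693]
orientation: [-1.571, -0.128, 0.1]
force: [0.5, -0.3, -5.7]
opening: 0.0462
t 9.0 tcp [0.4419 0.0681 0.1693] yaw 8.3 F [ 0.5 -0.3 -5.7] open 0.0462 q [ 0.04 -0.29  1.98 -0.    1.44 -0.1 ]
need [ 0.1811  0.0339 -0.0043] turn -0.234
```

```bash
python3 -m inch '[[1,0.06,0.01,0,-0.1],[1,0.12,0.025,0,-0.234],[1,0.181,0.034,0,-0.234],[1,0.181,0.034,0,-0.234],[1,0.181,0.034,-0.03,-0.234],[1,0.181,0.034,-0.05,-0.234],[1,0.181,0.034,-0.055,-0.234],[1,0.181,0.034,-0.055,-0.234]]';  python3 -c "
from h import *;st(.623,.102,.1055,-5.1)"
```

```text
t: 10.0
tool_pos: [0.6225, 0.102, 0.1143]
orientation: [-1.575, 0.056, -0.084]
force: [0.3, -0.7, -4.5]
opening: 0.046
t 10.0 tcp [0.6225 0.102  0.1143] yaw -5.1 F [ 0.3 -0.7 -4.5] open 0.046 q [ 0.09  0.26  1.53 -0.01  1.33  0.18]
need [ 0.0005 -0.     -0.0088] turn -0.0
```

```bash
python3 -m inch '[[1,0,0,-0.005,0],[1,0,0,-0.008,0],[1,0,0,-0.009,0],[1,0,0,-0.009,0]]';python3 -m inch '[[-0.5,0,0,0,0],[-0.5,0,0,0,0],[-0.5,0,0,0,0],[-0.5,0,0,0.03,0],[-0.5,0,0,0.08,0],[-0.5,0,0,0.1,0],[-0.5,0,0,0.1,0]]';  python3 -c "
from h import *;st(.445,-.066,.21,0)"
```

```text
t: 10.5
tool_pos: [0.6234, 0.1023, 0.107]
orientation: [-1.574, 0.054, -0.085]
force: [-1.4, 0.4, 6.0]
opening: 0.0455
t: 11.38
tool_pos: [0.6245, 0.1023, 0.2087]
orientation: [-1.574, 0.052, -0.088]
force: [0.2, -0.2, 0.3]
opening: 0.0697
t 11.38 tcp [0.6245 0.1023 0.2087] yaw -5.1 F [ 0.2 -0.2  0.3] open 0.0697 q [ 0.09  0.2   1.43 -0.01  1.49  0.18]
need [-0.1795 -0.1683  0.0013] turn 0.089
```

```bash
python3 -m inch '[[-0.5,-0.18,-0.168,0,0.1],[-0.5,-0.18,-0.168,0,0.1],[-0.5,-0.18,-0.168,0,0.1],[-0.5,-0.18,-0.168,0,0.1],[-0.5,-0.18,-0.168,0,0.1],[-0.5,-0.18,-0.168,0,0.1],[-0.5,-0.18,-0.168,0,0.1]]';  python3 -c "
from h import *;st(.445,-.066,.068,0.8)
d=cam('side')
cv2.imwrite('pics/c2.png',crop(d,180,120,200,190,4))"
```

```text
t: 12.25
tool_pos: [0.4448, -0.0649, 0.2079]
orientation: [-1.573, -0.027, -0.008]
force: [0.7, -0.3, -0.4]
opening: 0.0699
t 12.25 tcp [ 0.4448 -0.0649  0.2079] yaw 0.7 F [ 0.7 -0.3 -0.4] open 0.0699 q [-0.26 -0.31  1.92  0.    1.51 -0.27]
need [ 0.0002 -0.0011 -0.1399] turn 0.002
```

View pics/c2.png

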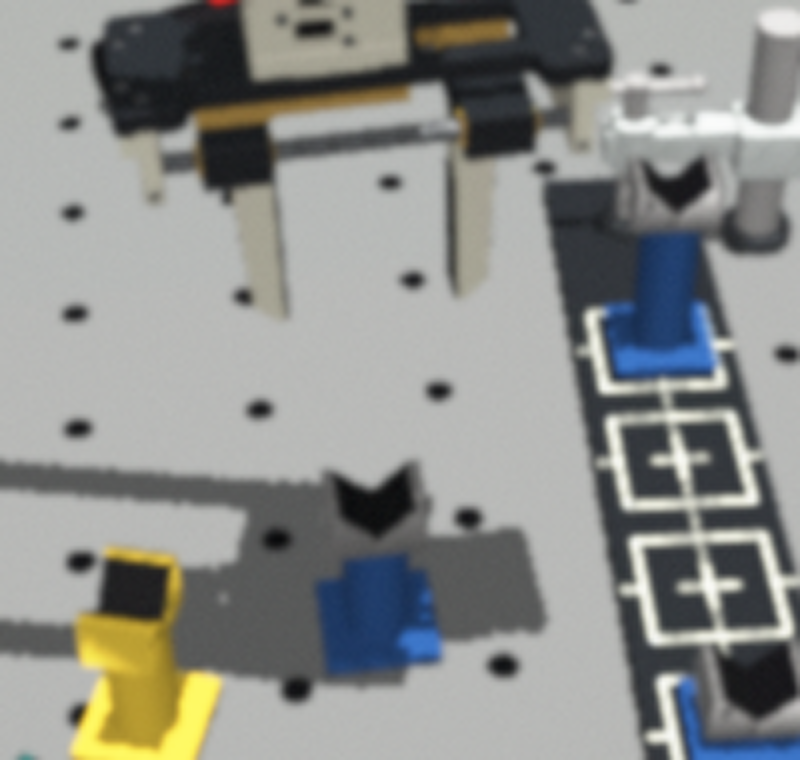

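The 120 mm riser is upright and centred on station a at (660,340), and the yellow look-alike is clear of the left finger's path. Next is the 95.

```bash
python3 -m inch '[[-0.5,0,-0.001,-0.05,0],[-0.5,0,-0.001,-0.09,0],[-0.5,0,-0.001,-0.125,0],[-0.5,0,-0.001,-0.14,0],[-0.5,0,-0.001,-0.14,0],[-0.5,0,-0.001,-0.14,0]]'; python3 -c "from h import *;st()"; python3 -m inch '[[1,0,0,0,0],[1,0,0,0,0],[1,0,0,0,0],[1,0,0,0,0],[1,0,0,0.02,0],[1,0,0,0.05,0],[1,0,0,0.085,0],[1,0,0,0.085,0]]' 30;  python3 -c "
from h import *;st(.615,.0125,.15,-5.1)"
```

```text
t: 13.05
tool_pos: [0.4462, -0.066, 0.0696]
orientation: [-1.574, -0.029, -0.009]
force: [0.1, 0.0, 0.5]
opening: 0.0699
t 13.05 tcp [ 0.4462 -0.066   0.0696] yaw 0.7 F [0.1 0.  0.5] open 0.0699 q [-0.26 -0.18  2.08  0.    1.22 -0.28]
t: 14.05
tool_pos: [0.4479, -0.0664, 0.1567]
orientation: [-1.575, -0.033, -0.013]
force: [-0.3, -0.0, -5.5]
opening: 0.0458
t 14.05 tcp [ 0.4479 -0.0664  0.1567] yaw 0.7 F [-0.3 -0.  -5.5] open 0.0458 q [-0.26 -0.28  1.99  0.    1.4  -0.28]
need [ 0.1671  0.0789 -0.0067] turn -0.102
```

```bash
python3 -m inch '[[1,0.055,0.02,0,-0.05],[1,0.11,0.045,0,-0.1],[1,0.167,0.079,0,-0.1],[1,0.167,0.079,0,-0.1],[1,0.167,0.079,-0.03,-0.1],[1,0.167,0.079,-0.055,-0.1],[1,0.167,0.079,-0.066,-0.1],[1,0.167,0.079,-0.066,-0.1]]';  python3 -c "
from h import *;st(.615,.0125,.082,-5.1)"
```

```text
t: 15.05
tool_pos: [0.6134, 0.0124, 0.0888]
orientation: [-1.575, 0.048, -0.089]
force: [-0.4, 1.0, -4.0]
opening: 0.0459
t 15.05 tcp [0.6134 0.0124 0.0888] yaw -5.0 F [-0.4  1.  -4. ] open 0.0459 q [-0.06  0.24  1.61 -0.01  1.27  0.03]
need [ 0.0016  0.0001 -0.0068] turn -0.002
```

```bash
python3 -m inch '[[1,0.001,0,-0.004,0],[1,0.001,0,-0.006,0],[1,0.001,0,-0.007,0],[1,0.001,0,-0.007,0]]';python3 -m inch '[[-0.5,0,0,0,0],[-0.5,0,0,0,0],[-0.5,0,0,0,0],[-0.5,0,0,0.03,0],[-0.5,0,0,0.08,0],[-0.5,0,0,0.12,0],[-0.5,0,0,0.12,0]]';  python3 -c "
from h import *;st(.415,-.230,.2,28)"
```

```text
t: 15.55
tool_pos: [0.6153, 0.0124, 0.084]
orientation: [-1.575, 0.047, -0.091]
force: [-4.2, 1.6, 6.2]
opening: 0.046
t: 16.42
tool_pos: [0.6179, 0.0123, 0.209]
orientation: [-1.576, 0.04, -0.097]
force: [-0.2, -1.2, -0.1]
opening: 0.0695
t 16.43 tcp [0.6179 0.0123 0.209 ] yaw -5.0 F [-0.2 -1.2 -0.1] open 0.0695 q [-0.06  0.15  1.49 -0.01  1.47  0.03]
need [-0.2029 -0.2423 -0.009 ] turn 0.576
```

```bash
python3 -m inch '[[-0.5,-0.203,-0.242,0,0.576],[-0.5,-0.203,-0.242,0,0.576],[-0.5,-0.203,-0.242,0,0.576],[-0.5,-0.203,-0.242,0,0.576],[-0.5,-0.203,-0.242,0,0.576],[-0.5,-0.203,-0.242,0,0.576],[-0.5,-0.203,-0.242,0,0.576],[-0.5,-0.203,-0.242,0,0.576]]';  python3 -c "
from h import *;st(.415,-.230,.043,28)
from scipy.spatial.transform import Rotation as R
print(R.from_rotvec(robot.read_state()['orientation']).as_matrix()[:,1].round(4))
d=cam('side')
print(plane(cam('top'),[[403.6,291.5]],.087))
cv2.imwrite('pics/c3.png',crop(d,170,180,220,200,3))"
```

```text
t: 17.42
tool_pos: [0.4156, -0.2286, 0.2086]
orientation: [-1.531, -0.412, 0.355]
force: [-0.3, -0.0, 0.3]
opening: 0.0698
t 17.43 tcp [ 0.4156 -0.2286  0.2086] yaw 28.1 F [-0.3 -0.   0.3] open 0.0698 q [-0.64 -0.24  1.86  0.03  1.5  -1.13]
need [-0.0006 -0.0014 -0.1656] turn -0.001
[ 0.0337  0.014  -0.9993]
[[ 0.29671308 -0.22056185  0.087     ]]
```

View pics/c3.png

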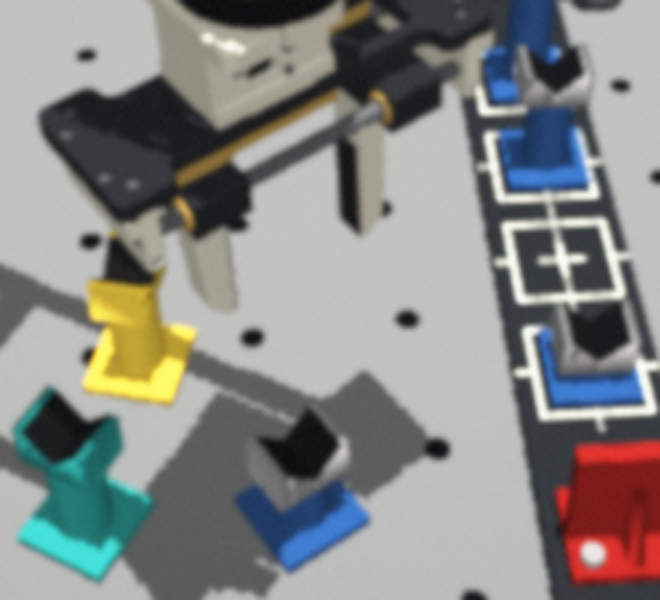

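The 95 mm riser stands centred on station b at (545,150). The tool has drifted about 2° off vertical, which is tolerable. Next is the 70.

```bash
python3 -m inch '[[-0.5,0,-0.001,-0.05,0],[-0.5,0,-0.001,-0.1,0],[-0.5,0,-0.001,-0.145,0],[-0.5,0,-0.001,-0.164,0],[-0.5,0,-0.001,-0.165,0],[-0.5,0,-0.001,-0.165,0]]'; python3 -c "from h import *;st()"; python3 -m inch '[[1,0,0,0,0],[1,0,0,0,0],[1,0,0,0,0],[1,0,0,0,0],[1,0,0,0.02,0],[1,0,0,0.07,0],[1,0,0,0.13,0],[1,0,0,0.13,0]]' 30;  python3 -c "
from h import *;st(.607,-.077,.17,-5.1)
from scipy.spatial.transform import Rotation as R
print(R.from_rotvec(robot.read_state()['orientation']).as_matrix()[:,1].round(4))
"
```

```text
t: 18.27
tool_pos: [0.4167, -0.2294, 0.0447]
orientation: [-1.532, -0.415, 0.356]
force: [0.4, 0.6, 0.2]
opening: 0.0699
t 18.27 tcp [ 0.4167 -0.2294  0.0447] yaw 28.2 F [0.4 0.6 0.2] open 0.0699 q [-0.64 -0.07  2.03  0.03  1.17 -1.14]
t: 19.27
tool_pos: [0.4194, -0.2313, 0.1801]
orientation: [-1.539, -0.42, 0.352]
force: [0.3, -0.7, -4.7]
opening: 0.0462
t 19.27 tcp [ 0.4194 -0.2313  0.1801] yaw 28.2 F [ 0.3 -0.7 -4.7] open 0.0462 q [-0.64 -0.22  1.9   0.03  1.43 -1.13]
need [ 0.1876  0.1543 -0.0101] turn -0.581
[ 0.0424  0.0077 -0.9991]
```

```bash
python3 -m inch '[[1,0.188,0.154,0,-0.581],[1,0.188,0.154,0,-0.581],[1,0.188,0.154,0,-0.581],[1,0.188,0.154,0,-0.581],[1,0.188,0.154,0,-0.581],[1,0.188,0.154,0,-0.581],[1,0.188,0.154,0,-0.581]]';  python3 -c "
from h import *;st(.607,-.077,.064,-5.1)"
```

```text
t: 20.15
tool_pos: [0.606, -0.0781, 0.1788]
orientation: [-1.585, 0.041, -0.1]
force: [0.4, 0.3, -4.8]
opening: 0.0456
t 20.15 tcp [ 0.606  -0.0781  0.1788] yaw -5.1 F [ 0.4  0.3 -4.8] open 0.0456 q [-0.21  0.14  1.55 -0.01  1.41 -0.12]
need [ 0.001   0.0011 -0.1148] turn 0.0
```

```bash
python3 -m inch '[[1,0.001,0.001,-0.04,0],[1,0.001,0.001,-0.08,0],[1,0.001,0.001,-0.105,0],[1,0.001,0.001,-0.112,0],[1,0.001,0.001,-0.114,0],[1,0.001,0.001,-0.114,0]]';  python3 -c "
from h import *;st(.607,-.077,.0567,-5.1)
d=cam('side')
cv2.imwrite('pics/c4.png',crop(d,300,170,140,160,4)[:600])"
```

```text
t: 20.9
tool_pos: [0.6079, -0.0777, 0.0665]
orientation: [-1.585, 0.039, -0.103]
force: [0.3, -0.3, -4.5]
opening: 0.046
t 20.9 tcp [ 0.6079 -0.0777  0.0665] yaw -5.1 F [ 0.3 -0.3 -4.5] open 0.046 q [-0.21  0.24  1.65 -0.01  1.21 -0.11]
need [-0.0009  0.0007 -0.0098] turn 0.001
```

View pics/c4.png

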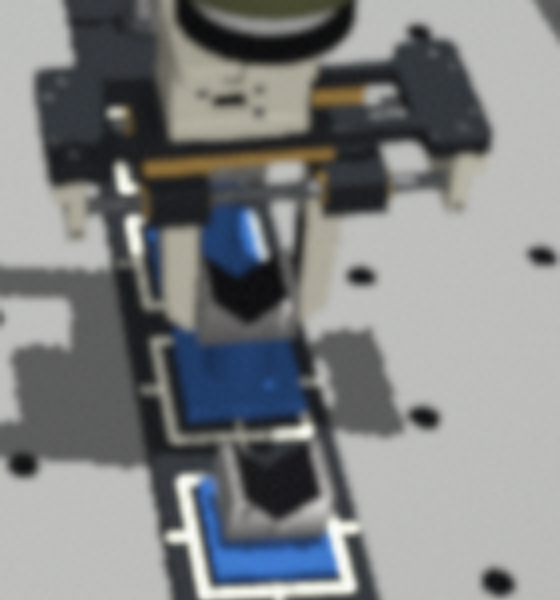

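The 70 mm riser's base hovers squarely over station c at (245,380), roughly 2 mm to the right. I'm lowering it with a small correction.

```bash
python3 -m inch '[[1,-0.002,0,-0.005,0],[1,-0.003,0,-0.007,0],[1,-0.003,0,-0.009,0],[1,-0.003,0,-0.0095,0],[1,-0.003,0,-0.0095,0]]';python3 -m inch '[[-0.5,0,0,0,0],[-0.5,0,0,0,0],[-0.5,0,0,0,0],[-0.5,0,0,0,0],[-0.5,0,0,0.03,0],[-0.5,0,0,0.08,0],[-0.5,0,0,0.14,0],[-0.5,0,0,0.14,0]]'; python3 -m inch '[[-0.5,-0.06,0.01,0,0],[-0.5,-0.12,0.02,0,0],[-0.5,-0.18,0.03,0,0],[-0.5,-0.2,0.04,0,0],[-0.5,-0.2,0.04,0,0],[-0.5,-0.2,0.04,0,0]]'; cat > chk.py <<'E'
from h import *
st();d=cam("side");t=cam("top")
M=dict(a=(.6235,.102,120),b=(.615,.0125,95),c=(.607,-.077,70),d=(.599,-.167,45))
for c,n in((t,"top"),(d,"side")):
    hsv=cv2.cvtColor(c["color"],cv2.COLOR_RGB2HSV); mk=cv2.inRange(hsv,(100,120,50),(125,255,255))
    cs,_=cv2.findContours(mk,cv2.RETR_EXTERNAL,cv2.CHAIN_APPROX_NONE)
    for k in cs:
        if 40<cv2.contourArea(k)<3000:
            b=cv2.boxPoints(cv2.minAreaRect(k)); X=plane(c,b,.02)[:,:2]
            if X[:,0].mean()>.55 and X[:,0].mean()<.7: print(n,cv2.contourArea(k),"centre",X.mean(0).round(4),"sides",np.linalg.norm(X[1]-X[0]).round(3),np.linalg.norm(X[2]-X[1]).round(3),"yaw",np.degrees(np.arctan2(*(X[1]-X[0])[::-1])).round(1))
cv2.imwrite("pics/f.png",np.hstack([crop(d,300,150,130,190,3),cv2.resize(crop(t,225,140,200,70,2),(400,140)) if 0 else np.pad(crop(t,265,150,130,60,3),((0,390),(0,0),(0,0)))]))
E
python3 chk.py
```

```text
t: 21.58
tool_pos: [0.6055, -0.0773, 0.059]
orientation: [-1.585, 0.038, -0.103]
force: [-4.9, 3.0, 10.8]
opening: 0.0458
t: 22.58
tool_pos: [0.6092, -0.0781, 0.2063]
orientation: [-1.587, 0.029, -0.112]
force: [0.3, 0.1, 0.3]
opening: 0.0694
t: 23.32
tool_pos: [0.4099, -0.0383, 0.2062]
orientation: [-1.587, 0.029, -0.112]
force: [-0.2, 0.3, -0.2]
opening: 0.0695
t 23.32 tcp [ 0.4099 -0.0383  0.2062] yaw -5.1 F [-0.2  0.3 -0.2] open 0.0695 q [-0.21 -0.46  2.04 -0.01  1.51 -0.12]
top 84.0 centre [ 0.5986 -0.1665] sides 0.053 0.055 yaw -6.5
top 119.5 centre [ 0.6064 -0.0768] sides 0.054 0.055 yaw -5.8
top 166.0 centre [0.6163 0.0129] sides 0.055 0.054 yaw -5.2
top 189.0 centre [0.625  0.1029] sides 0.055 0.054 yaw -3.4
side 314.0 centre [ 0.598 -0.167] sides 0.062 0.058 yaw -5.0
side 479.0 centre [ 0.6061 -0.0772] sides 0.062 0.058 yaw -8.9
side 523.5 centre [0.6155 0.0214] sides 0.061 0.082 yaw 11.0
side 390.0 centre [0.6284 0.1359] sides 0.057 0.123 yaw 0.6
side 1103.0 centre [0.6114 1.0074] sides 0.166 0.384 yaw -0.5
```

View pics/f.png

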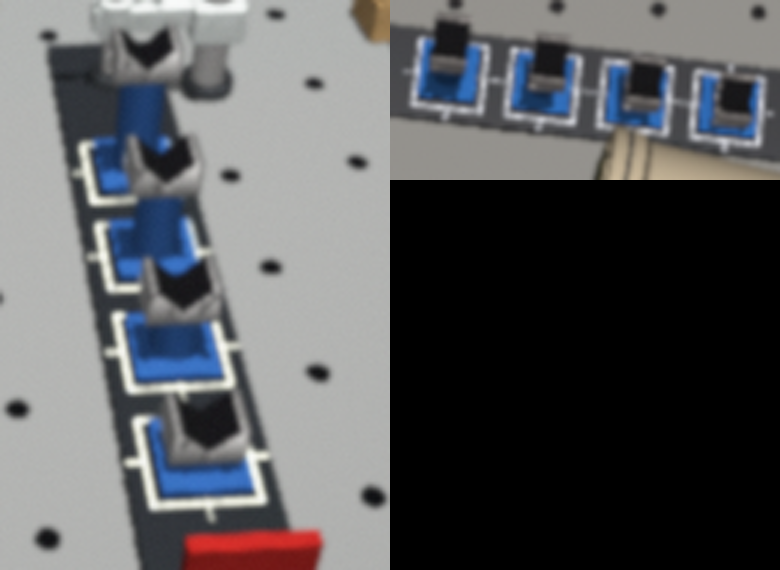

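All four risers stand upright and centred in their outlines in both views. In the top view the base centres are within about 2 mm of the crosses and the yaw errors are at most 2°. The arm is clear, so I'm handing in.

```bash
python3 -c "from plant import robot;print(robot.close_job())"
```

```text
the job is handed in; nothing more can be done
None
```

All four risers are on the bar in order, and the job was handed in at about 23 s; no verdict is reported. The red stop is at the right (−y) end, so riser_45 stands on mark_d, riser_70 on mark_c, riser_95 on mark_b and riser_120 on mark_a.

- **Position and angle:** in the last top view, each base centre is within about 2 mm of its cross. Each V is within about 2° of the bar's line.
- **Upright:** all four look upright in both views. The arm was clear of everything at hand-in.
- **Side-view disagreement:** the side view agrees for riser_45 and riser_70. Its box fits for riser_95 and riser_120 were thrown off because their blue columns merge with the bases. For those two I relied on the top view and the picture itself.
- **Tool tilt:** the tool drifted about 2° off vertical over the run. Judging by the pictures, the risers still set down flat.
- **Grinder and look-alikes:** the arm passed well clear of the grinder and both look-alikes. I did not measure the grinder's position again at the end.

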